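# Close up the demountable transformer

### The arm

A 6-joint arm with a two-finger parallel gripper is mounted at the origin on the work surface. World frame = base frame: x ahead of the robot, y to its left, z up, the work surface at z = 0. Lengths are in m, angles in degrees, forces in N, time in s.
With the tool pointing down it reaches from about 0.4 to 0.825 m from the base axis. Payload 7 kg.
Tool frame: the origin (TCP) lies at the very end of the fingers, on their centre line; the grasp point (between the pads) lies tcp_to_grasp behind it (tcp_to_grasp is the distance from the TCP to the grasp point, in m); x points along the fingers, y is the direction in which the jaws open and shut, and the axes are right-handed (so a half turn about x gives the same grasp; the last joint's range is limited). The gripper opens to 88 mm and grips with 3 to 60 N. Pads are 19 mm wide; open, the fingers measure 130 mm over their backs; the gripper's body (78 mm by 193 mm) begins 47 mm behind the grasp point.
Start: joints at [-55.8, 20.546, 0.682, 0, -70.136, -16.507], TCP at [0.205, -0.643, 0.227] pointing down, gripper open.
Joint ranges: [-176.03, 176.03], [-82.01, 121.73], [-58.28, 71.71], [-173.87, 95.51], [-174.79, -0.11], [-173.66, 173.66]. Speed limits (degrees/s): [136.94, 136.94, 172.46, 180, 180, 180].

### API

Orientations are given as [roll, pitch, yaw] about the fixed x, y, z axes, in that order (R = Rz(yaw) Ry(pitch) Rx(roll)).
In Python, from plant import * gives the robot as it stands. The module is installed in compiled form; this text tells all that it offers.
- The arm moves only by the shell command python3 -m pendant 'ROWS'. ROWS is JSON, a list of rows, each an object with "claw": the finger opening in mm, from 0 to 87.6; "linear": the shift along the tool's x, y, z in mm, a list of three; "twist": the turn about the tool's x in rad. In form: [{"claw": claw, "linear": [tx, ty, tz], "twist": twist}, ...]. A call has exactly 10 rows; each row shifts and turns the commanded pose from where the row before left it, along the tool's axes as they then stand; what a row does not reach is not made up. A row lasts 1/12 s, in which the tool goes at most 41.7 mm and 7.16 degrees, less where a joint would pass 70% of its speed; a pose out of reach is approached as far as the arm can. A call with a gripper value outside its range is refused whole. The fingers move at their own pace and stop on an object; the grip force is fixed at half the most. Time passes only in rows, so rows that do not move let the fingers close, or fill a call up. It gives the time, the measured TCP pose, the force and the opening at its end, in the units of the state.
- get_obs(): the state, without advancing time (a new reading comes with each control period).
- snapshot(name): name is "scene" or "top" or "wrist"; returns (picture, depth): 400x640x3 uint8, red, green, blue; 400x640 float32, m along the optical axis (not along the pixel's ray), 0 where there is no reading.
- camera_params(name): a dict with "fx", "fy", "cx", "cy" (pixels), "rvec" (rotation vector, rad) and "tvec" (3), from world to camera coordinates, as OpenCV has them. Camera axes: x right, y down, z forward; pixel columns grow to the right and rows downward; lengths in m; the calibration is good to about 2 mm. A picture is of the moment at which its call begins: read the wrist's pose just before it. camera_params takes no time and is no camera call; for the wrist camera it gives the pose at the moment of the call.
- close_job(): hands the job in, once; it reports no verdict.
Trained networks look in the newest picture that a camera, given by its name, has taken for a name from the list of things; names that differ only in an ending like _2 or _b are one class to them, and where a whole thing is asked for, a point or a joint stands for the part that bears it (a point fixed in the world has none). Each returns a list of dicts, best first, with "confidence" (0 to 1); they miss things now and then, are a little off and sometimes report something else, mostly with a low value. They report only what shows in the picture. A call takes as long as a camera call. They do not tell look-alikes from the thing itself.
- boxes_of(camera, target): "xy" ([column, row] in pixels, amid what is visible of it).
The state is a dict: "clock": time; "joint_pos": joint angles; "qvel": joint speeds; "tau": joint torques, N m; "tool_pos": TCP position; "orientation": TCP orientation; "force": force on the tool from outside, world axes, zero at the start; "moment": the same for the moment, N m; "opening": finger opening in m.
Only numpy, scipy, OpenCV 4.12 (cv2) and the standard library are available. Lean on these libraries where they do the work, as an engineer would, in place of code of your own. Each camera call takes 0.05 s, during which the arm holds its last target. There are 200 camera calls.

### The job

Finish assembling the demountable transformer: put the white spacer down over the middle limb of the core onto the coil already there, then the yellow coil on top of it, then lay the steel yoke across all three limbs and press it fully home until both spring clips have snapped shut over it. The core has been clamped somewhere along the slots of its base, so feel for the limb with the spacer, and be gentle throughout: the core must never be pushed or knocked with more than 40 N. Leave everything else on the bench where it is.

Things in the scene. Friction and masses are not known exactly. Their poses are not given: they have to be found in the camera images.
- base: Dark base plate of the transformer, 110 (x) by 200 (y) by 16 mm high with its feet, fixed to the bench; origin at the centre of its underside, on the bench, z up. On it stands a grey E-shaped laminated core, limbs up, lying along the base's y, centred in x, but locked somewhere along slots that run in y: its middle may be up to 11 mm in y away from the base's middle.
- limb_level (a point): Point over the base's middle (not the core's: that offset, up to 11 mm in y, is not measured), 70 mm above the bench, level with the flat tops of all three limbs. Middle limb 24 (y) by 22 mm (x); outer limbs 12 (y) by 22 mm (x), centred 38 mm either side of it in y; 20 mm gaps. A part resting lightly on the limb tops and slid along y drops over the limb; seated, it shows the offset.
- seat_level (a point): Point over the base's middle, 44 mm above the bench, level with the top of the copper-coloured coil, 50 by 50 mm, that is already fixed around the middle limb. The spacer seats here.
- nose_level (a point): Point over the base's middle, 83 mm above the bench, level with the noses of the two steel spring clips that stand beyond the core's ends (99 mm high, 16 mm wide in x). Each nose reaches 3 mm in over a seated yoke's end; above it a lead-in flares outward. The yoke's underside meets the lead-ins about 90 mm up; spreading them takes up to about 15 N, until they snap over it at the limb tops.
- spacer: Loose white plastic square frame, 50 by 50 mm, 8 mm thick, with a 26 mm square hole through its centre (on the limb 1 mm free each side in y, 2 mm in x); 30 g; origin at the centre of its underside, x and y along its sides. Seated, its underside is 44 mm above the bench.
- coil: Loose coil with a yellow winding and yellow top, black underneath, 50 by 50 mm, 16 mm high, 26 mm square hole through it, four thin brass pins standing 5 mm up at its top corners; 130 to 230 g; origin at the centre of its underside, x and y along its sides. Seated on the spacer, its underside is 52 mm above the bench and its top 2 mm below the limb tops. Any quarter turn about z is right.
- yoke: Loose laminated grey steel bar, 22 mm (x) by 88 mm (y) by 12 mm high, 190 g; origin at the centre of its underside. Home, its underside lies on the three limb tops, 70 mm above the bench, its length along the base's y and its ends flush with the outer limbs.
- clip_left (a joint): Spring clip at the core's end towards the base's +y: 0 rad when it stands shut at rest, positive as it is spread outward (about 0.05 while the yoke passes). It springs back by itself.
- clip_right (a joint): Spring clip at the core's end towards the base's -y, read like clip_left.
- spare_coil: Bystander: larger coil with a blue winding and top, 60 by 60 by 26 mm, from another core; not to be used or moved.
- multimeter: Bystander: red and black hand multimeter, 150 by 78 by 36 mm, lying on its back.
- screwdriver: Bystander: screwdriver with a red handle, 200 mm long.
- capacitor: Bystander: upright aluminium can capacitor, 50 mm across, 66 mm high.
- bridge_plug: Bystander: small red two-pin bridging plug, 37 by 32 by 12 mm.
There are look-alikes about, which are no part of the job. Of the things shaped like the yoke, the grey one is meant. What is meant by the spacer is not black, and is the larger of those in its own colour.

How it is judged:
By the outcome, as a careful person would: the job done as asked, in the order asked, and still so for the second after the job is handed in, with the robot touching nothing.
It also fails if it takes over 72 s, if anything falls off the work surface, if the arm or the gripper's body presses on something with over 40 N, if the wrist force passes 120 N, or if a joint passes its speed limit or range.

## Working session

There is one attempt and no reset: what is moved stays moved. The work goes in short steps, Python scripts to look and compute and a shell command to move; the robot and the scene stay as the last step left them, time stands still between calls to the robot, and variables do not carry over. Pictures are saved under pics/ and viewed, about 8 in all and at most 12, crops included, and the job is handed in when it is done.

```bash
mkdir -p pics; cat > h.py <<'E'
from plant import *
import numpy as np, cv2
def shot(cam,name=None,crop=None,scale=1):
    P=camera_params(cam); im,d=snapshot(cam)
    if name:
        o=im[:,:,::-1]
        if crop: c=crop; o=o[c[1]:c[3],c[0]:c[2]]
        if scale!=1: o=cv2.resize(o,None,fx=scale,fy=scale,interpolation=cv2.INTER_CUBIC)
        cv2.imwrite('pics/'+name+'.png',o)
    return im,d,P
def world(P,d):
    h,w=d.shape; u,v=np.meshgrid(np.arange(w),np.arange(h))
    c=np.stack([(u-P['cx'])/P['fx']*d,(v-P['cy'])/P['fy']*d,d],-1)
    R=cv2.Rodrigues(np.array(P['rvec'],float))[0]
    return (c-np.array(P['tvec']).ravel())@R
E
python3 - <<'E'
from h import *
o=get_obs(); print({k:np.round(v,4).tolist() for k,v in o.items()})
import plant; print([n for n in dir(plant) if 'tcp' in n.lower() or 'grasp' in n.lower()], getattr(plant,'tcp_to_grasp',None))
im,d,P=shot('top','top1',None,1.25); W=world(P,d)
np.savez('top.npz',im=im,d=d,W=W)
for t in ['base','spacer','coil','yoke','spare_coil','multimeter','screwdriver','capacitor','bridge_plug']:
    for b in boxes_of('top',t):
        if b['confidence']>.2:
            c,r=map(int,b['xy']); print(t,round(b['confidence'],2),c,r,im[r,c],W[r,c].round(3))
E
```

```text
{'clock': 0.0, 'joint_pos': [-55.8005, 20.5915, 0.6339, -0.0189, -70.1358, -16.5068], 'qvel': [-0.0547, -0.1, 0.0326, -0.0029, 0.0738, 0.123], 'tau': [-0.0025, -58.2718, 29.3053, 6.9967, 0.0067, -0.0002], 'tool_pos': [0.205, -0.6426, 0.2256], 'orientation': [95.7618, 89.9049, 113.4481], 'force': [1.1222, -0.9227, 0.029], 'moment': [0.0724, 0.0164, 0.0184], 'opening': 0.0878}
['tcp_to_grasp'] 0.0188
base 0.69 322 186 [66 67 69] [ 0.583 -0.037  0.069]
spacer 0.9 397 270 [ 82  98 105] [ 0.39  -0.214  0.003]
spacer 0.53 357 290 [109 107 105] [ 0.345 -0.118  0.007]
spacer 0.5 372 244 [ 86 101 111] [ 0.451 -0.156  0.002]
coil 0.87 440 201 [ 92 109 119] [ 0.553 -0.322  0.002]
yoke 0.82 173 287 [ 51 105 105] [0.356 0.311 0.013]
yoke 0.69 216 260 [56 57 62] [0.417 0.212 0.013]
yoke 0.68 254 117 [35 31 28] [0.753 0.122 0.034]
yoke 0.56 245 217 [ 40  63 121] [0.518 0.145 0.014]
yoke 0.3 472 148 [39 36 36] [ 0.668 -0.38   0.064]
spare_coil 0.91 161 201 [27 39 61] [0.557 0.346 0.011]
multimeter 0.7 252 118 [38 33 32] [0.751 0.127 0.034]
screwdriver 0.73 363 90 [118  36  31] [ 0.821 -0.138  0.024]
screwdriver 0.38 441 201 [69 83 90] [ 0.553 -0.325 -0.   ]
capacitor 0.56 468 147 [40 38 37] [ 0.671 -0.371  0.063]
bridge_plug 0.48 406 139 [142  50  46] [ 0.703 -0.241  0.015]
```

View pics/top1.png

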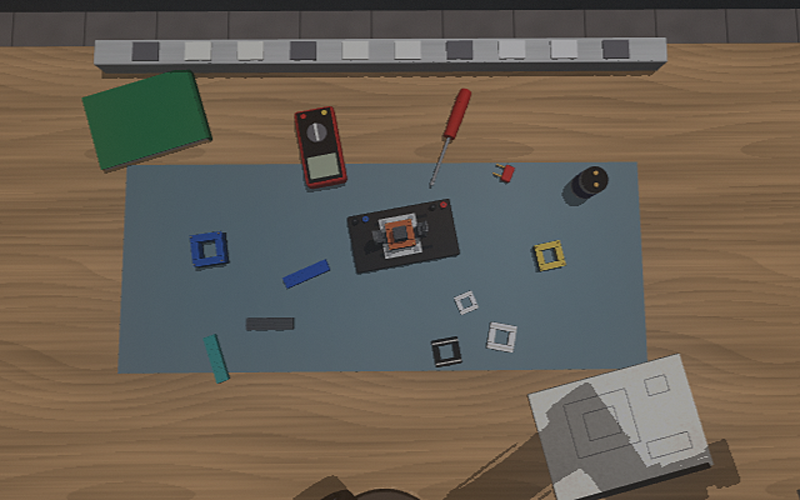

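The top view shows the base at about (400,236), the large white spacer at (502,337) and the yellow coil at (549,256). The grey yoke is at (270,324). The look-alikes are a small white frame, a black frame, and blue and teal bars. Next I measure the poses from depth and colour.

```bash
python3 - <<'E'
from h import *
z=np.load('top.npz'); im=z['im'];W=z['W']; d=z['d']
def rect(n,c,zlo,zhi,R=0.06):
    p=W; m=(np.hypot(p[...,0]-c[0],p[...,1]-c[1])<R)&(p[...,2]>zlo)&(p[...,2]<zhi)&(d>0)
    q=p[m]; r=cv2.minAreaRect((q[:,:2]*1000).astype(np.float32)); print(n,len(q),'c',np.round(r[0],1),'sz',np.round(r[1],1),'ang',round(r[2],1),'z',np.round(np.percentile(q[:,2],[5,50,95]),4))
rect('spacer',W[270,401],.005,.012,.045)
rect('coil',W[204,430],.008,.03,.05)
rect('yoke',W[259,216],.008,.03)
rect('base',W[189,322],.011,.02,.14)
rect('limbs',W[187,320],.064,.074,.07)
rect('clips',W[187,320],.085,.105,.09)
rect('cu',W[187,320],.038,.05,.09)
print('px/mm',1000*np.linalg.norm(W[300,300]-W[300,301]))
im,d,P=shot('scene','sc1',None,1.25)
c=camera_params('wrist');print(c)
E
```

```text
spacer 325 c [ 386.5 -220.4] sz [49.7 67.4] ang 79.0 z [0.0057 0.0079 0.0102]
coil 334 c [ 545.  -315.4] sz [49.9 50.3] ang 11.7 z [0.0124 0.0158 0.0185]
yoke 380 c [420.9 214.9] sz [88.  21.2] ang 89.5 z [0.0096 0.0122 0.0147]
base 2854 c [609.3 -33.1] sz [159.3 200.2] ang 10.2 z [0.0136 0.0162 0.0191]
limbs 203 c [584.1 -31.2] sz [22.3 95.6] ang 10.3 z [0.0674 0.0703 0.0726]
clips 48 c [584.  -31.6] sz [15.3 94.8] ang 9.4 z [0.0861 0.095  0.1012]
cu 346 c [583.9 -29.7] sz [50.  90.4] ang 10.3 z [0.0414 0.0443 0.0472]
px/mm 3.4419966686371315
{'fx': 290.45644326240244, 'fy': 290.45644326240244, 'cx': 322.3239150355163, 'cy': 204.15704652151143, 'rvec': array([-1.75873399, -2.40847584, -0.29574624]), 'tvec': array([ 0.67552747, -0.02886338,  0.38927584])}
```

View pics/sc1.png

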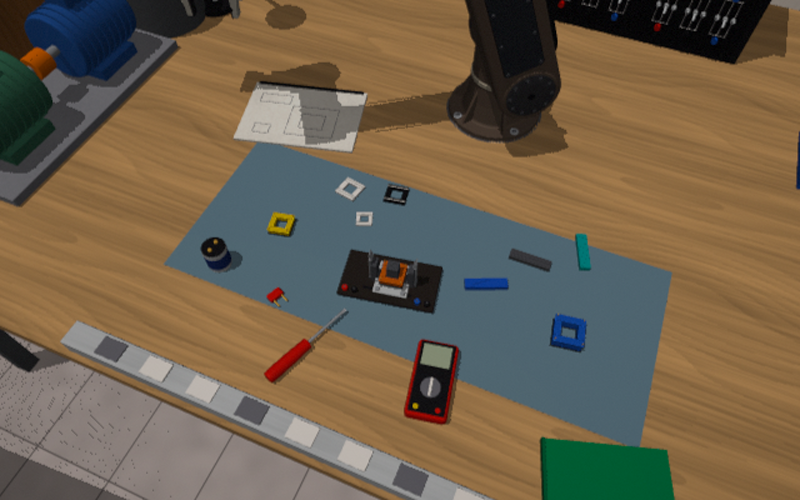

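```bash
cat >> h.py <<'E'
from scipy.spatial.transform import Rotation as Ro
def go(x,y,z,ang):
    """ang: jaw line direction in world, deg (mod 180). prints twist, then linear in the frame after the twist"""
    o=get_obs(); R=Ro.from_euler('xyz',o['orientation'],degrees=True).as_matrix(); p=np.array(o['tool_pos'])
    cur=np.degrees(np.arctan2(R[1,1],R[0,1])); dl=(ang-cur+90)%180-90
    tw=-dl # tool x down: world turn is minus
    R2=R@Ro.from_euler('x',tw,degrees=True).as_matrix()
    D=np.array([x,y,z])-p
    print('t',round(o['clock'],2),'p',p.round(4),'jaw',round(cur,2),'q6',round(o['joint_pos'][5],1),'alt twist rad',round(np.radians(tw),4),'lin',(R2.T@D*1000).round(1),'F',np.round(o['force'],1),'M',np.round(o['moment'],2),'open',round(o['opening']*1000,1))
    print(' axes y',R2[:,1].round(3),'z',R2[:,2].round(3))
def seg(W,d,c,zlo,zhi,R,mask=None,n=''):
    m=(np.hypot(W[...,0]-c[0],W[...,1]-c[1])<R)&(W[...,2]>zlo)&(W[...,2]<zhi)&(d>0)
    if mask is not None: m&=mask
    q=W[m]; r=cv2.minAreaRect((q[:,:2]*1000).astype(np.float32))
    print(n,len(q),'c',np.round(r[0],1),'sz',np.round(r[1],1),'ang',round(r[2],1),'z',np.round(np.percentile(q[:,2],[5,50,95]),4)); return q
E
python3 - <<'E'
from h import *
z=np.load('top.npz'); im=z['im'].astype(int);W=z['W']; d=z['d']
seg(W,d,W[270,401],-.01,.03,.045,(im.min(-1)>125),'spacer')
dark=(im.max(-1)<60)
seg(W,d,W[189,322],.01,.022,.13,dark,'base')
seg(W,d,W[189,322],.01,.022,.13,None,'base')
c=camera_params('wrist');R=cv2.Rodrigues(c['rvec'])[0];print('cam',-R.T@c['tvec'],R[2])
for a in (10.3,100.3,-11,79): go(.39,-.215,.2,a)
E
```

```text
spacer 284 c [ 391.9 -223.5] sz [51.3 48.5] ang 78.4 z [0.0056 0.0079 0.0104]
base 2583 c [585.1 -37.4] sz [109.8 200. ] ang 10.0 z [0.0135 0.0161 0.0189]
base 2980 c [605.  -33.8] sz [150.5 200.2] ang 10.2 z [0.0136 0.0164 0.0199]
cam [ 0.1423105  -0.6634338   0.38510965] [ 0.23110469  0.07316654 -0.97017384]
t 0.55 p [ 0.2051 -0.643   0.2266] jaw 107.69 q6 -16.5 alt twist rad -1.4417 lin [  26.6 -258.4  388.1] F [-0.1 -1.4  0.4] M [-0.01 -0.01 -0.01] open 88.1
 axes y [-0.984 -0.179  0.   ] z [-0.179  0.984  0.   ]
t 0.55 p [ 0.2051 -0.643   0.2266] jaw 107.69 q6 -16.5 alt twist rad 0.1291 lin [ 26.6 388.1 258.4] F [-0.1 -1.4  0.4] M [-0.01 -0.01 -0.01] open 88.1
 axes y [-0.179  0.984  0.   ] z [ 0.984  0.179 -0.   ]
t 0.55 p [ 0.2051 -0.643   0.2266] jaw 107.69 q6 -16.5 alt twist rad -1.07 lin [ 26.6 -99.8 455.4] F [-0.1 -1.4  0.4] M [-0.01 -0.01 -0.01] open 88.1
 axes y [-0.982  0.191  0.   ] z [0.191 0.982 0.   ]
t 0.55 p [ 0.2051 -0.643   0.2266] jaw 107.69 q6 -16.5 alt twist rad 0.5008 lin [ 26.6 455.4  99.8] F [-0.1 -1.4  0.4] M [-0.01 -0.01 -0.01] open 88.1
 axes y [0.191 0.982 0.   ] z [ 0.982 -0.191 -0.   ]
```

```bash
cat >> h.py <<'E'
def arc(x,y,z,ang,n):
    o=get_obs(); R=Ro.from_euler('xyz',o['orientation'],degrees=True).as_matrix(); p=np.array(o['tool_pos'])
    cur=np.degrees(np.arctan2(R[1,1],R[0,1])); dl=(ang-cur+90)%180-90; tw=-np.radians(dl)/n
    S=sum(R@Ro.from_euler('x',tw*k).as_matrix() for k in range(n))
    l=np.linalg.solve(S,np.array([x,y,z])-p)*1000
    print('arc',n,'rows lin',l.round(2),'|l|',round(np.linalg.norm(l),1),'twist',round(tw,4),'t',round(o['clock'],2))
E
python3 - <<'E'
from h import *
arc(.392,-.2235,.11,-11.6,16)
arc(.392,-.2235,.11,-11.6,18)
E
```

```text
arc 16 rows lin [ 7.29 10.21 28.3 ] |l| 31.0 twist -0.0662 t 0.55
arc 18 rows lin [ 6.48  8.98 25.19] |l| 27.5 twist -0.0589 t 0.55
```

```bash
python3 -m pendant '[{"claw":75,"linear":[7.3,10.2,28.3],"twist":-0.066},{"claw":75,"linear":[7.3,10.2,28.3],"twist":-0.066},{"claw":75,"linear":[7.3,10.2,28.3],"twist":-0.066},{"claw":75,"linear":[7.3,10.2,28.3],"twist":-0.066},{"claw":75,"linear":[7.3,10.2,28.3],"twist":-0.066},{"claw":75,"linear":[7.3,10.2,28.3],"twist":-0.066},{"claw":75,"linear":[7.3,10.2,28.3],"twist":-0.066},{"claw":75,"linear":[7.3,10.2,28.3],"twist":-0.066},{"claw":75,"linear":[7.3,10.2,28.3],"twist":-0.066},{"claw":75,"linear":[7.3,10.2,28.3],"twist":-0.066}]'
python3 -m pendant '[{"claw":75,"linear":[7.3,10.2,28.3],"twist":-0.066},{"claw":75,"linear":[7.3,10.2,28.3],"twist":-0.066},{"claw":75,"linear":[7.3,10.2,28.3],"twist":-0.066},{"claw":75,"linear":[7.3,10.2,28.3],"twist":-0.066},{"claw":75,"linear":[7.3,10.2,28.3],"twist":-0.066},{"claw":75,"linear":[7.3,10.2,28.3],"twist":-0.066},{"claw":75,"linear":[0,0,0],"twist":0},{"claw":75,"linear":[0,0,0],"twist":0},{"claw":75,"linear":[0,0,0],"twist":0},{"claw":75,"linear":[0,0,0],"twist":0}]'
python3 - <<'E'
from h import *
im,d,P=shot('wrist','w1'); W=world(P,d); np.savez('w1.npz',im=im,d=d,W=W)
i=im.astype(int)
q=seg(W,d,(.392,-.2235),-.01,.03,.045,(i.min(-1)>110),'spacer')
go(.392,-.2235,.003,-11.6)
E
```

```text
clock: 1.38
tool_pos: [0.3773, -0.4013, 0.1534]
orientation: [-94.8, 90.0, -39.1]
force: [0.2, 0.6, -0.7]
opening: 0.0745
clock: 2.22
tool_pos: [0.3934, -0.2244, 0.1101]
orientation: [-94.8, 89.9, -16.7]
force: [0.6, 0.2, 0.4]
opening: 0.0751
spacer 4649 c [ 390.1 -234. ] sz [68.7 89.4] ang 79.5 z [0.     0.0019 0.0092]
t 2.27 p [ 0.3932 -0.2246  0.11  ] jaw 168.11 q6 -7.2 alt twist rad -0.005 lin [107.    1.5   0.8] F [0.2 0.7 0.3] M [-0.    0.08 -0.  ] open 75.1
 axes y [-0.98   0.201 -0.001] z [ 0.201  0.98  -0.   ]
```

View pics/w1.png

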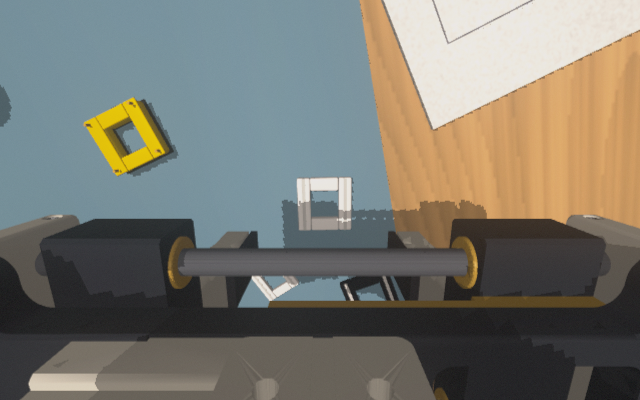

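The wrist view shows the spacer at (325,203), square with the jaws, and the small white frame partly visible at (270,285). I'll measure the spacer properly.

```bash
python3 - <<'E'
from h import *
z=np.load('w1.npz'); im=z['im'];W=z['W']; d=z['d']
s=im.max(-1).astype(int)-im.min(-1)
m=np.zeros(d.shape,bool); m[165:240,285:365]=1
q=seg(W,d,(.392,-.2235),.005,.02,.05,m,'spacer z'); 
q=seg(W,d,(.392,-.2235),.005,.02,.05,m&(s<12),'spacer z+s'); 
q=W[165:240,285:365][(W[165:240,285:365,2]>.005)]
E
```

```text
spacer z 2070 c [ 390.8 -224.3] sz [50.1 50.1] ang 79.3 z [0.007  0.0084 0.0095]
spacer z+s 935 c [ 390.8 -224.3] sz [49.7 50.1] ang 79.1 z [0.0069 0.0083 0.0094]
```

```bash
python3 -m pendant '[{"claw":75,"linear":[20,2.4,-0.2],"twist":-0.019},{"claw":75,"linear":[28,0,0],"twist":0},{"claw":75,"linear":[28,0,0],"twist":0},{"claw":75,"linear":[18,0,0],"twist":0},{"claw":75,"linear":[9,0,0],"twist":0},{"claw":75,"linear":[4,0,0],"twist":0},{"claw":75,"linear":[0,0,0],"twist":0},{"claw":40,"linear":[0,0,0],"twist":0},{"claw":40,"linear":[0,0,0],"twist":0},{"claw":40,"linear":[0,0,0],"twist":0}]'
python3 - <<'E'
from h import *
go(.3908,-.2243,.003,-10.8)
E
```

```text
clock: 3.1
tool_pos: [0.3912, -0.2238, 0.0036]
orientation: [-85.9, 89.9, -6.6]
force: [-0.2, -0.2, -0.3]
opening: 0.0604
t 3.1 p [ 0.3912 -0.2238  0.0036] jaw 169.27 q6 -6.2 alt twist rad 0.0012 lin [ 0.6  0.3 -0.6] F [-0.2 -0.2 -0.3] M [-0.02  0.05  0.02] open 60.4
 axes y [-0.982  0.187 -0.002] z [0.187 0.982 0.   ]
```

```bash
python3 -m pendant '[{"claw":40,"linear":[0,0,0],"twist":0},{"claw":40,"linear":[0,0,0],"twist":0},{"claw":40,"linear":[0,0,0],"twist":0},{"claw":40,"linear":[-8,0,0],"twist":0},{"claw":40,"linear":[-20,0,0],"twist":0},{"claw":40,"linear":[-28,0,0],"twist":0},{"claw":40,"linear":[-28,0,0],"twist":0},{"claw":40,"linear":[-28,0,0],"twist":0},{"claw":40,"linear":[-28,0,0],"twist":0},{"claw":40,"linear":[-28,0,0],"twist":0}]'
python3 - <<'E'
from h import *
go(.568,.055,.22,10.2)
arc(.568,.055,.22,10.2,14)
E
```

```text
clock: 3.93
tool_pos: [0.3899, -0.2234, 0.1728]
orientation: [-67.4, 90.0, 11.9]
force: [0.6, -0.3, -0.3]
opening: 0.0493
t 3.93 p [ 0.3899 -0.2234  0.1728] jaw 169.29 q6 -6.2 alt twist rad -0.3649 lin [ -47.1 -224.6  242.5] F [ 0.6 -0.3 -0.3] M [ 0.   -0.06  0.01] open 49.3
 axes y [-0.984 -0.177 -0.   ] z [-0.177  0.984  0.   ]
arc 14 rows lin [ -3.36 -12.44  20.22] |l| 24.0 twist -0.0261 t 3.93
```

```bash
python3 -m pendant '[{"claw":40,"linear":[-3.4,-12.4,20.2],"twist":-0.026},{"claw":40,"linear":[-3.4,-12.4,20.2],"twist":-0.026},{"claw":40,"linear":[-3.4,-12.4,20.2],"twist":-0.026},{"claw":40,"linear":[-3.4,-12.4,20.2],"twist":-0.026},{"claw":40,"linear":[-3.4,-12.4,20.2],"twist":-0.026},{"claw":40,"linear":[-3.4,-12.4,20.2],"twist":-0.026},{"claw":40,"linear":[-3.4,-12.4,20.2],"twist":-0.026},{"claw":40,"linear":[-3.4,-12.4,20.2],"twist":-0.026},{"claw":40,"linear":[-3.4,-12.4,20.2],"twist":-0.026},{"claw":40,"linear":[-3.4,-12.4,20.2],"twist":-0.026}]'
python3 -m pendant '[{"claw":40,"linear":[-3.4,-12.4,20.2],"twist":-0.026},{"claw":40,"linear":[-3.4,-12.4,20.2],"twist":-0.026},{"claw":40,"linear":[-3.4,-12.4,20.2],"twist":-0.026},{"claw":40,"linear":[-3.4,-12.4,20.2],"twist":-0.026},{"claw":40,"linear":[0,0,0],"twist":0},{"claw":40,"linear":[0,0,0],"twist":0},{"claw":40,"linear":[0,0,0],"twist":0},{"claw":40,"linear":[0,0,0],"twist":0},{"claw":40,"linear":[0,0,0],"twist":0},{"claw":40,"linear":[0,0,0],"twist":0}]'
python3 - <<'E'
from h import *
im,d,P=shot('wrist','w2'); W=world(P,d); np.savez('w2.npz',im=im,d=d,W=W)
i=im.astype(int); rd=np.zeros(d.shape,bool); rd[:225]=1
C=(.585,-.035)
seg(W,d,C,.011,.021,.13,(i.max(-1)<60)&rd,'base')
seg(W,d,C,.067,.074,.075,rd,'limbs+clips')
seg(W,d,C,.039,.05,.08,(i[...,0]>i[...,2]+40)&rd,'cu')
seg(W,d,C,.09,.105,.075,rd,'clips')
seg(W,d,C,.066,.074,.018,rd,'mid')
go(.568,.055,.22,10.2)
E
```

```text
clock: 4.77
tool_pos: [0.528, -0.0302, 0.2054]
orientation: [30.9, 90.0, 125.1]
force: [-0.5, -0.2, 0.2]
opening: 0.0492
clock: 5.6
tool_pos: [0.5679, 0.0539, 0.2185]
orientation: [-39.7, 90.0, 60.4]
force: [-1.1, -0.1, 0.1]
opening: 0.0493
base 8 c [634.8 -92.3] sz [7.9 1.7] ang 37.7 z [0.0174 0.0192 0.0205]
limbs+clips 1088 c [583.2 -33.6] sz [21.9 88.1] ang 10.2 z [0.0692 0.0705 0.0718]
cu 1498 c [583.3 -33.8] sz [50. 48.] ang 10.1 z [0.0432 0.0445 0.0458]
clips 257 c [583.3 -34. ] sz [15.4 94.3] ang 9.8 z [0.0905 0.0957 0.1001]
mid 568 c [583.2 -33.7] sz [21.4 24.1] ang 10.3 z [0.0692 0.0705 0.0719]
t 5.65 p [0.568  0.0539 0.2185] jaw -169.91 q6 -15.0 alt twist rad -0.0019 lin [-1.5 -0.2  1. ] F [-0.6 -0.2 -0.7] M [0.03 0.08 0.02] open 49.9
 axes y [-0.984 -0.177 -0.   ] z [-0.177  0.984  0.   ]
```

View pics/w2.png

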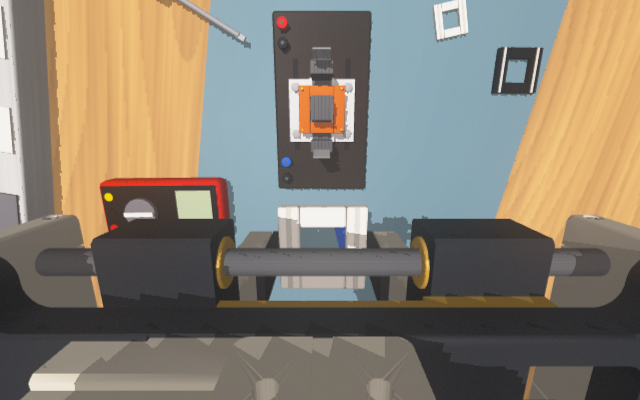

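The wrist view shows the held spacer at (323,245). The core is at (322,108), with the middle limb, both clips and the outer limbs all visible. Next I measure the spacer in hand with the same camera.

```bash
python3 - <<'E'
from h import *
z=np.load('w2.npz'); im=z['im'];W=z['W']; d=z['d']
m=np.zeros(d.shape,bool); m[200:292,270:375]=1; m[245:278]=0
q=W[m&(abs(W[...,2]-.2225)<.006)&(d>0)]
a=np.radians(10.2); ex=np.array([np.cos(a),np.sin(a)]); ey=np.array([-np.sin(a),np.cos(a)])
T=np.array([.568,.0539]); r=(q[:,:2]-T)*1000
X=r@ex;Y=r@ey; print(len(q),'x',np.percentile(X,[0,1,99,100]).round(1),'y',np.percentile(Y,[0,1,99,100]).round(1),'z',np.percentile(q[:,2],[5,50,95]).round(4))
print(cv2.minAreaRect(r.astype(np.float32)))
L=(np.array([.5832,-.0337])-T)*1000; print('limb rel tcp ex,ey',L@ex,L@ey)
E
```

```text
3841 x [-29.9 -26.8  24.3  27.9] y [-25.6 -25.4  23.8  24.8] z [0.2207 0.2234 0.2246]
((-0.8019390106201172, -0.6735477447509766), (57.72942352294922, 50.37763977050781), 9.730114936828613)
limb rel tcp ex,ey -0.552850010862921 -88.90722331096327
```

```bash
python3 -m pendant '[{"claw":40,"linear":[5,0,-20],"twist":-0.005},{"claw":40,"linear":[10,0,-30],"twist":0},{"claw":40,"linear":[10,0,-28],"twist":0},{"claw":40,"linear":[15,-0.2,-10.4],"twist":0},{"claw":40,"linear":[28,0,0],"twist":0},{"claw":40,"linear":[28,0,0],"twist":0},{"claw":40,"linear":[22,0,0],"twist":0},{"claw":40,"linear":[14,0,0],"twist":0},{"claw":40,"linear":[6,0,0],"twist":0},{"claw":40,"linear":[0,0,0],"twist":0}]'
python3 - <<'E'
from h import *
a=np.radians(10.2); ex=np.array([np.cos(a),np.sin(a)]); ey=np.array([-np.sin(a),np.cos(a)])
t=np.array([.568,.0539])-88.4e-3*ey+.25e-3*ex
print(t); go(*t,.0755,10.2)
im,d,P=shot('wrist','w3')
E
```

```text
clock: 6.48
tool_pos: [0.5833, -0.0328, 0.079]
orientation: [93.1, 89.8, -166.5]
force: [-0.4, 0.1, 0.0]
opening: 0.0493
[ 0.58390034 -0.03305862]
t 6.48 p [ 0.5833 -0.0328  0.079 ] jaw -169.6 q6 -5.5 alt twist rad 0.0035 lin [ 3.5 -0.5 -0.3] F [-0.4  0.1  0. ] M [-0.    0.13 -0.05] open 49.3
 axes y [-0.984 -0.177  0.003] z [-0.177  0.984 -0.   ]
```

View pics/w3.png

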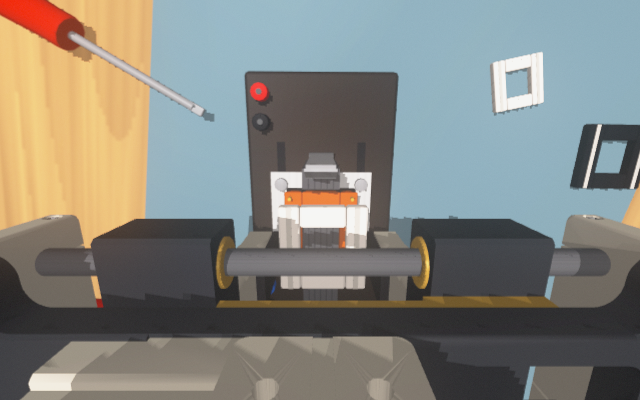

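The spacer is centred over the middle limb, with the limb visible through the hole at (322,240). I'll feel downwards gently.

```bash
python3 -m pendant '[{"claw":40,"linear":[0,-0.5,-0.3],"twist":0},{"claw":40,"linear":[1,0,0],"twist":0},{"claw":40,"linear":[1,0,0],"twist":0},{"claw":40,"linear":[1,0,0],"twist":0},{"claw":40,"linear":[1,0,0],"twist":0},{"claw":40,"linear":[1,0,0],"twist":0},{"claw":40,"linear":[1,0,0],"twist":0},{"claw":40,"linear":[0.5,0,0],"twist":0},{"claw":40,"linear":[0.5,0,0],"twist":0},{"claw":40,"linear":[0,0,0],"twist":0}]'
python3 - <<'E'
from h import *
go(.5839,-.03306,.07,10.2)
E
```

```text
clock: 7.37
tool_pos: [0.5847, -0.0326, 0.0732]
orientation: [93.5, 90.0, -166.1]
force: [0.9, -0.6, -0.4]
opening: 0.0497
t 7.37 p [ 0.5847 -0.0326  0.0732] jaw -169.57 q6 -5.5 alt twist rad 0.004 lin [ 3.2  0.9 -0.3] F [ 0.9 -0.6 -0.4] M [-0.02  0.15 -0.01] open 49.7
 axes y [-0.984 -0.177  0.   ] z [-0.177  0.984 -0.   ]
```

```bash
python3 -m pendant '[{"claw":40,"linear":[0.5,0.3,-0.2],"twist":0},{"claw":40,"linear":[0.5,0,0],"twist":0},{"claw":40,"linear":[0.5,0,0],"twist":0},{"claw":40,"linear":[0.5,0,0],"twist":0},{"claw":40,"linear":[0.5,0,0],"twist":0},{"claw":40,"linear":[0.5,0,0],"twist":0},{"claw":40,"linear":[0.5,0,0],"twist":0},{"claw":40,"linear":[0.5,0,0],"twist":0},{"claw":40,"linear":[0,0,0],"twist":0},{"claw":40,"linear":[0,0,0],"twist":0}]'
python3 - <<'E'
from h import *
go(.5839,-.03306,.05,10.2)
E
```

```text
clock: 8.2
tool_pos: [0.5845, -0.0328, 0.0693]
orientation: [93.4, 90.0, -166.2]
force: [-0.8, 0.5, 0.0]
opening: 0.0492
t 8.2 p [ 0.5845 -0.0328  0.0693] jaw -169.57 q6 -5.5 alt twist rad 0.004 lin [19.3  0.6 -0.1] F [-0.8  0.5  0. ] M [-0.01  0.12  0.03] open 49.2
 axes y [-0.984 -0.177  0.   ] z [-0.177  0.984 -0.   ]
```

It dropped over the limb with no force. Continuing down.

```bash
python3 -m pendant '[{"claw":40,"linear":[2,0,0],"twist":0},{"claw":40,"linear":[2.5,0,0],"twist":0},{"claw":40,"linear":[2.5,0,0],"twist":0},{"claw":40,"linear":[2.5,0,0],"twist":0},{"claw":40,"linear":[2.5,0,0],"twist":0},{"claw":40,"linear":[2.5,0,0],"twist":0},{"claw":40,"linear":[2,0,0],"twist":0},{"claw":40,"linear":[1.5,0,0],"twist":0},{"claw":40,"linear":[1,0,0],"twist":0},{"claw":40,"linear":[0.5,0,0],"twist":0}]'
python3 - <<'E'
from h import *
go(.5839,-.03306,.047,10.2)
E
```

```text
clock: 9.03
tool_pos: [0.5845, -0.0328, 0.0497]
orientation: [88.5, 90.0, -171.1]
force: [0.1, 0.1, -0.5]
opening: 0.0491
t 9.03 p [ 0.5845 -0.0328  0.0497] jaw -169.57 q6 -5.5 alt twist rad 0.004 lin [ 2.7  0.6 -0.1] F [ 0.1  0.1 -0.5] M [-0.02  0.1   0.04] open 49.1
 axes y [-0.984 -0.177  0.   ] z [-0.177  0.984  0.   ]
```

```bash
python3 -m pendant '[{"claw":40,"linear":[0.6,0,0],"twist":0},{"claw":40,"linear":[0.6,0,0],"twist":0},{"claw":40,"linear":[0.6,0,0],"twist":0},{"claw":40,"linear":[0.5,0,0],"twist":0},{"claw":40,"linear":[0.4,0,0],"twist":0},{"claw":40,"linear":[0,0,0],"twist":0},{"claw":70,"linear":[0,0,0],"twist":0},{"claw":70,"linear":[0,0,0],"twist":0},{"claw":70,"linear":[0,0,0],"twist":0},{"claw":70,"linear":[0,0,0],"twist":0}]'
python3 - <<'E'
from h import *
go(.5839,-.03306,.047,10.2)
arc(.545,-.315,.12,12,14)
E
```

```text
clock: 9.87
tool_pos: [0.5845, -0.0328, 0.0471]
orientation: [79.7, 90.0, -179.9]
force: [0.1, 0.0, -0.2]
opening: 0.0678
t 9.87 p [ 0.5845 -0.0328  0.0471] jaw -169.57 q6 -5.5 alt twist rad 0.0039 lin [ 0.1  0.7 -0.1] F [ 0.1  0.  -0.2] M [0.05 0.13 0.03] open 67.8
 axes y [-0.984 -0.177  0.   ] z [-0.177  0.984  0.   ]
arc 14 rows lin [ -5.21   6.67 -19.23] |l| 21.0 twist -0.002 t 9.87
```

```bash
python3 -m pendant '[{"claw":70,"linear":[-10,0,0],"twist":0},{"claw":70,"linear":[-22,0,0],"twist":0},{"claw":70,"linear":[-28,0,0],"twist":0},{"claw":70,"linear":[-28,0,0],"twist":0},{"claw":70,"linear":[-20,5,-14],"twist":0},{"claw":70,"linear":[0,9,-26],"twist":0},{"claw":70,"linear":[0,9,-26],"twist":0},{"claw":70,"linear":[0,9,-26],"twist":-0.028},{"claw":70,"linear":[0,9,-26],"twist":0},{"claw":70,"linear":[0,9,-26],"twist":0}]'
python3 - <<'E'
from h import *
go(.545,-.315,.11,12)
E
```

```text
clock: 10.7
tool_pos: [0.5627, -0.1849, 0.1562]
orientation: [-104.8, 89.9, -2.7]
force: [0.7, 0.5, -0.6]
opening: 0.07
t 10.7 p [ 0.5627 -0.1849  0.1562] jaw -167.93 q6 11.4 alt twist rad 0.0012 lin [  46.2   44.4 -123.6] F [ 0.7  0.5 -0.6] M [-0.02  0.05  0.01] open 70.0
 axes y [-0.978 -0.208 -0.001] z [-0.208  0.978 -0.   ]
```

```bash
python3 -m pendant '[{"claw":70,"linear":[6,9,-25],"twist":0},{"claw":70,"linear":[10,9,-25],"twist":0},{"claw":70,"linear":[10,9,-25],"twist":0},{"claw":70,"linear":[10,9,-25],"twist":0},{"claw":70,"linear":[10,8.4,-23.6],"twist":0},{"claw":70,"linear":[0,0,0],"twist":0},{"claw":70,"linear":[0,0,0],"twist":0},{"claw":70,"linear":[0,0,0],"twist":0},{"claw":70,"linear":[0,0,0],"twist":0},{"claw":70,"linear":[0,0,0],"twist":0}]'
python3 - <<'E'
from h import *
im,d,P=shot('wrist','w4'); W=world(P,d); np.savez('w4.npz',im=im,d=d,W=W)
i=im.astype(int); y=(i[...,0]>i[...,2]+60)&(i[...,1]>i[...,2]+40); m=np.zeros(d.shape,bool); m[140:300,250:400]=1
seg(W,d,(.545,-.315),.013,.019,.05,m&y,'coil yellow')
seg(W,d,(.545,-.315),.013,.03,.05,m,'coil all')
go(.545,-.315,.004,12)
E
```

```text
clock: 11.53
tool_pos: [0.5459, -0.3131, 0.11]
orientation: [-115.4, 89.9, -13.3]
force: [-0.2, -0.1, 0.6]
opening: 0.0702
coil yellow 2165 c [ 544.4 -318.7] sz [49.8 49.1] ang 12.3 z [0.0153 0.0164 0.0175]
coil all 2243 c [ 544.1 -318.1] sz [50.1 50.4] ang 12.3 z [0.0153 0.0164 0.0176]
t 11.58 p [ 0.5459 -0.3131  0.1099] jaw -167.89 q6 24.2 alt twist rad 0.0019 lin [105.9   1.4  -1.7] F [-0.2 -0.5 -0.6] M [ 0.06  0.08 -0.02] open 70.1
 axes y [-0.978 -0.208 -0.001] z [-0.208  0.978 -0.   ]
```

View pics/w4.png

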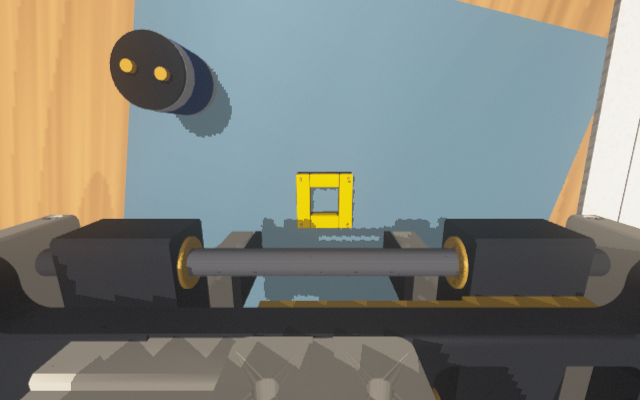

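The yellow coil is at (325,200), with its four pins up, and the capacitor is well clear. Grasping the coil.

```bash
python3 -m pendant '[{"claw":70,"linear":[18,2.6,-4.7],"twist":-0.003},{"claw":70,"linear":[28,0,0],"twist":0},{"claw":70,"linear":[28,0,0],"twist":0},{"claw":70,"linear":[18,0,0],"twist":0},{"claw":70,"linear":[10,0,0],"twist":0},{"claw":70,"linear":[4.5,0,0],"twist":0},{"claw":70,"linear":[0,0,0],"twist":0},{"claw":40,"linear":[0,0,0],"twist":0},{"claw":40,"linear":[0,0,0],"twist":0},{"claw":40,"linear":[0,0,0],"twist":0}]'
python3 -m pendant '[{"claw":40,"linear":[0,0,0],"twist":0},{"claw":40,"linear":[0,0,0],"twist":0},{"claw":40,"linear":[0,0,0],"twist":0},{"claw":40,"linear":[-8,0,0],"twist":0},{"claw":40,"linear":[-20,0,0],"twist":0},{"claw":40,"linear":[-28,0,0],"twist":0},{"claw":40,"linear":[-28,0,0],"twist":0},{"claw":40,"linear":[-28,0,0],"twist":0},{"claw":40,"linear":[-28,0,0],"twist":0},{"claw":40,"linear":[-28,0,0],"twist":0}]'
python3 - <<'E'
from h import *
go(.568,.055,.22,10.2); arc(.568,.055,.22,10.2,15)
E
```

```text
clock: 12.42
tool_pos: [0.5446, -0.3192, 0.004]
orientation: [-118.2, 89.9, -16.0]
force: [0.3, 0.3, 1.6]
opening: 0.0556
clock: 13.25
tool_pos: [0.5428, -0.3187, 0.172]
orientation: [47.2, 89.9, 149.4]
force: [1.5, -0.0, -2.5]
opening: 0.0482
t 13.25 p [ 0.5428 -0.3187  0.172 ] jaw -167.81 q6 24.9 alt twist rad 0.0347 lin [-47.8 -90.9 363.4] F [ 1.5 -0.  -2.5] M [-0.02 -0.04 -0.  ] open 48.2
 axes y [-0.984 -0.177  0.001] z [-0.177  0.984  0.001]
arc 15 rows lin [-3.19 -6.51 24.11] |l| 25.2 twist 0.0023 t 13.25
```

```bash
python3 -m pendant '[{"claw":40,"linear":[-3.2,-6.5,24.1],"twist":0.002},{"claw":40,"linear":[-3.2,-6.5,24.1],"twist":0.002},{"claw":40,"linear":[-3.2,-6.5,24.1],"twist":0.002},{"claw":40,"linear":[-3.2,-6.5,24.1],"twist":0.002},{"claw":40,"linear":[-3.2,-6.5,24.1],"twist":0.002},{"claw":40,"linear":[-3.2,-6.5,24.1],"twist":0.003},{"claw":40,"linear":[-3.2,-6.5,24.1],"twist":0.003},{"claw":40,"linear":[-3.2,-6.5,24.1],"twist":0.003},{"claw":40,"linear":[-3.2,-6.5,24.1],"twist":0.003},{"claw":40,"linear":[-3.2,-6.5,24.1],"twist":0.003}]'
python3 -m pendant '[{"claw":40,"linear":[-3.2,-6.5,24.1],"twist":0.002},{"claw":40,"linear":[-3.2,-6.5,24.1],"twist":0.002},{"claw":40,"linear":[-3.2,-6.5,24.1],"twist":0.002},{"claw":40,"linear":[-3.2,-6.5,24.1],"twist":0.002},{"claw":40,"linear":[-3.2,-6.5,24.1],"twist":0.002},{"claw":40,"linear":[0,0,0],"twist":0},{"claw":40,"linear":[0,0,0],"twist":0},{"claw":40,"linear":[0,0,0],"twist":0},{"claw":40,"linear":[0,0,0],"twist":0},{"claw":40,"linear":[0,0,0],"twist":0}]'
cat > rel.py <<'E'
from h import *
import sys
name=sys.argv[1]
o=get_obs(); im,d,P=shot('wrist',name); W=world(P,d); np.savez(name+'.npz',im=im,d=d,W=W)
p=np.array(o['tool_pos']); a=np.radians(10.2); ex=np.array([np.cos(a),np.sin(a)]); ey=np.array([-np.sin(a),np.cos(a)])
rd=np.zeros(d.shape,bool); rd[:200]=1
seg(W,d,(.583,-.034),.066,.074,.018,rd,'mid'); seg(W,d,(.583,-.034),.066,.074,.06,rd,'limbs')
seg(W,d,(.583,-.034),.048,.0625,.04,rd,'on coil')
i=im.astype(int); m=np.zeros(d.shape,bool); m[190:300,260:385]=1
m&=(i[...,0]>i[...,2]+50)&(i[...,1]>i[...,2]+30)&(abs(W[...,2]-p[2]-.013)<.012)
r=(W[m][:,:2]-p[:2])*1000; X=r@ex;Y=r@ey
print('held',len(X),'x',np.percentile(X,[0,1,99,100]).round(1),'y',np.percentile(Y,[0,1,99,100]).round(1),'z',np.percentile(W[m][:,2],[5,50,95]).round(4),cv2.minAreaRect(r.astype(np.float32)))
L=(np.array([.5832,-.0337])-p[:2])*1000; print('limb rel',L@ex,L@ey)
go(*p,10.2)
E
python3 rel.py w5
```

```text
clock: 14.08
tool_pos: [0.558, -0.0687, 0.2029]
orientation: [67.8, 89.9, 168.5]
force: [0.1, -0.5, -2.7]
opening: 0.0485
clock: 14.92
tool_pos: [0.5684, 0.0537, 0.2185]
orientation: [99.3, 90.0, -160.6]
force: [0.2, -0.3, -2.1]
opening: 0.0483
mid 551 c [583.6 -33.8] sz [21.3 24. ] ang 10.3 z [0.0693 0.0706 0.0716]
limbs 1074 c [583.2 -33.4] sz [21.8 87.3] ang 9.8 z [0.0692 0.0706 0.0717]
on coil 1726 c [583.3 -33.8] sz [50.1 64.5] ang 10.5 z [0.051  0.0525 0.0539]
held 4813 x [-26.1 -25.4  23.1  24.3] y [-24.5 -24.   24.9  25.6] z [0.2259 0.2309 0.2321] ((-0.9980239868164062, 0.3656044006347656), (50.38274383544922, 50.174903869628906), 10.211874961853027)
limb rel -0.8920040112276713 -88.63360824427332
t 14.97 p [0.5685 0.0537 0.2186] jaw -169.86 q6 -14.9 alt twist rad -0.0011 lin [ 0.1  0.1 -0. ] F [ 1.3 -0.  -2.6] M [ 0.01  0.08 -0.01] open 48.8
 axes y [-0.984 -0.177  0.   ] z [-0.177  0.984 -0.   ]
```

View pics/w5.png

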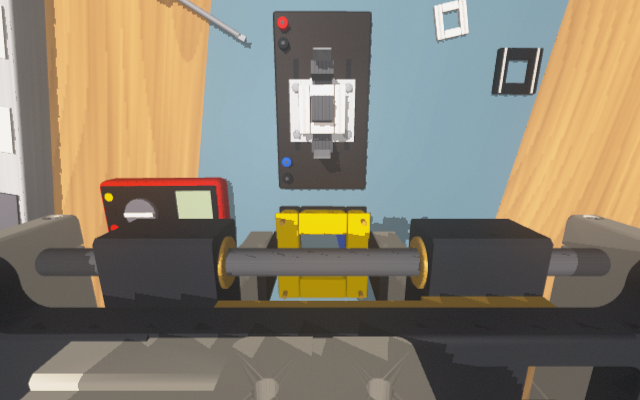

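The spacer is seated at (322,110) with its top at about 52 mm, and the coil is held square at (323,250). Same approach as for the spacer.

```bash
python3 -m pendant '[{"claw":40,"linear":[5,0,-20],"twist":-0.002},{"claw":40,"linear":[10,0,-30],"twist":0},{"claw":40,"linear":[10,0,-28],"twist":0},{"claw":40,"linear":[15,-0.2,-11],"twist":0},{"claw":40,"linear":[28,0,0],"twist":0},{"claw":40,"linear":[28,0,0],"twist":0},{"claw":40,"linear":[22,0,0],"twist":0},{"claw":40,"linear":[14,0,0],"twist":0},{"claw":40,"linear":[6,0,0],"twist":0},{"claw":40,"linear":[0,0,0],"twist":0}]'
python3 - <<'E'
from h import *
go(.5839,-.0338,.07,10.2)
E
```

```text
clock: 15.8
tool_pos: [0.5839, -0.0337, 0.0792]
orientation: [93.7, 89.8, -166.1]
force: [-0.4, -0.1, -1.6]
opening: 0.0488
t 15.8 p [ 0.5839 -0.0337  0.0792] jaw -169.74 q6 -5.6 alt twist rad 0.0011 lin [ 9.2 -0.  -0.1] F [-0.4 -0.1 -1.6] M [ 0.    0.2  -0.03] open 48.8
 axes y [-0.984 -0.177  0.003] z [-0.177  0.984 -0.   ]
```

```bash
python3 -m pendant '[{"claw":40,"linear":[1.5,0,0],"twist":0},{"claw":40,"linear":[1,0,0],"twist":0},{"claw":40,"linear":[1,0,0],"twist":0},{"claw":40,"linear":[0.8,0,0],"twist":0},{"claw":40,"linear":[0.7,0,0],"twist":0},{"claw":40,"linear":[0.7,0,0],"twist":0},{"claw":40,"linear":[0.7,0,0],"twist":0},{"claw":40,"linear":[0.7,0,0],"twist":0},{"claw":40,"linear":[0.5,0,0],"twist":0},{"claw":40,"linear":[0,0,0],"twist":0}]'
python3 - <<'E'
from h import *
go(.5839,-.0338,.0555,10.2)
E
```

```text
clock: 16.63
tool_pos: [0.5849, -0.0331, 0.0731]
orientation: [-167.4, 90.0, -67.1]
force: [0.1, -0.8, -1.2]
opening: 0.0488
t 16.63 p [ 0.5849 -0.0331  0.0731] jaw -169.68 q6 -5.6 alt twist rad 0.0021 lin [17.6  1.1 -0.5] F [ 0.1 -0.8 -1.2] M [-0.42 -0.08  0.04] open 48.8
 axes y [-0.984 -0.177 -0.   ] z [-0.177  0.984 -0.   ]
```

```bash
python3 -m pendant '[{"claw":40,"linear":[0,0.3,0],"twist":0},{"claw":40,"linear":[0,0.3,-0.2],"twist":0},{"claw":40,"linear":[0,0,-0.3],"twist":0},{"claw":40,"linear":[0,0,0],"twist":0},{"claw":40,"linear":[0.5,0,0],"twist":0},{"claw":40,"linear":[0.5,0,0],"twist":0},{"claw":40,"linear":[0.5,0,0],"twist":0},{"claw":40,"linear":[0,0,0],"twist":0},{"claw":40,"linear":[0,0,0],"twist":0},{"claw":40,"linear":[0,0,0],"twist":0}]'
python3 - <<'E'
from h import *
go(.5839,-.0338,.0555,10.2)
E
```

```text
clock: 17.47
tool_pos: [0.5843, -0.0335, 0.0716]
orientation: [-49.9, 90.0, 50.4]
force: [0.1, -0.4, -2.2]
opening: 0.0483
t 17.47 p [ 0.5843 -0.0335  0.0716] jaw -169.69 q6 -5.5 alt twist rad 0.002 lin [16.1  0.5 -0.2] F [ 0.1 -0.4 -2.2] M [-0.04  0.12  0.02] open 48.3
 axes y [-0.984 -0.177 -0.   ] z [-0.177  0.984  0.   ]
```

```bash
python3 -m pendant '[{"claw":40,"linear":[1,0.2,-0.1],"twist":0},{"claw":40,"linear":[1,0,0],"twist":0},{"claw":40,"linear":[1.5,0,0],"twist":0},{"claw":40,"linear":[2,0,0],"twist":0},{"claw":40,"linear":[2,0,0],"twist":0},{"claw":40,"linear":[2,0,0],"twist":0},{"claw":40,"linear":[1.5,0,0],"twist":0},{"claw":40,"linear":[1,0,0],"twist":0},{"claw":40,"linear":[1,0,0],"twist":0},{"claw":40,"linear":[0,0,0],"twist":0}]'
python3 - <<'E'
from h import *
go(.5839,-.0338,.0555,10.2)
E
```

```text
clock: 18.3
tool_pos: [0.584, -0.0337, 0.0583]
orientation: [88.3, 90.0, -171.3]
force: [-0.6, -0.4, -1.8]
opening: 0.0484
t 18.3 p [ 0.584  -0.0337  0.0583] jaw -169.69 q6 -5.5 alt twist rad 0.0019 lin [ 2.8  0.1 -0.1] F [-0.6 -0.4 -1.8] M [-0.    0.12  0.01] open 48.4
 axes y [-0.984 -0.177  0.   ] z [-0.177  0.984  0.   ]
```

```bash
python3 -m pendant '[{"claw":40,"linear":[0.6,0,0],"twist":0},{"claw":40,"linear":[0.6,0,0],"twist":0},{"claw":40,"linear":[0.6,0,0],"twist":0},{"claw":40,"linear":[0.5,0,0],"twist":0},{"claw":40,"linear":[0.4,0,0],"twist":0},{"claw":40,"linear":[0,0,0],"twist":0},{"claw":70,"linear":[0,0,0],"twist":0},{"claw":70,"linear":[0,0,0],"twist":0},{"claw":70,"linear":[0,0,0],"twist":0},{"claw":70,"linear":[0,0,0],"twist":0}]'
python3 - <<'E'
from h import *
go(.421,.215,.14,0); arc(.421,.215,.16,0,14)
E
```

```text
clock: 19.13
tool_pos: [0.5844, -0.0337, 0.0561]
orientation: [-92.6, 90.0, 7.8]
force: [-0.0, 1.0, -0.5]
opening: 0.0678
t 19.13 p [ 0.5844 -0.0337  0.0561] jaw -169.68 q6 -5.5 alt twist rad 0.1801 lin [-84.  163.3 248.7] F [-0.   1.  -0.5] M [0.03 0.07 0.04] open 67.8
 axes y [-1.  0. -0.] z [-0.  1.  0.]
arc 14 rows lin [-7.43  9.91 18.83] |l| 22.5 twist 0.0129 t 19.13
```

```bash
python3 -m pendant '[{"claw":70,"linear":[-10,0,0],"twist":0},{"claw":70,"linear":[-22,0,0],"twist":0},{"claw":70,"linear":[-28,0,0],"twist":0},{"claw":70,"linear":[-28,0,0],"twist":0},{"claw":60,"linear":[-14,9.9,18.8],"twist":0.013},{"claw":50,"linear":[0,9.9,18.8],"twist":0.013},{"claw":50,"linear":[0,9.9,18.8],"twist":0.013},{"claw":50,"linear":[0,9.9,18.8],"twist":0.013},{"claw":50,"linear":[0,9.9,18.8],"twist":0.013},{"claw":50,"linear":[0,9.9,18.8],"twist":0.013}]'
python3 -m pendant '[{"claw":50,"linear":[0,9.9,18.8],"twist":0.013},{"claw":50,"linear":[0,9.9,18.8],"twist":0.013},{"claw":50,"linear":[-0,9.9,18.8],"twist":0.013},{"claw":50,"linear":[4,9.9,18.8],"twist":0.013},{"claw":50,"linear":[10,9.9,18.8],"twist":0.013},{"claw":50,"linear":[10,9.9,18.8],"twist":0.013},{"claw":50,"linear":[10,9.9,18.8],"twist":0.013},{"claw":50,"linear":[10,9.9,18.8],"twist":0.013},{"claw":50,"linear":[0,0,0],"twist":0},{"claw":50,"linear":[0,0,0],"twist":0}]'
python3 - <<'E'
from h import *
im,d,P=shot('wrist','w6'); W=world(P,d); np.savez('w6.npz',im=im,d=d,W=W)
m=np.zeros(d.shape,bool); m[100:235,265:390]=1
q=seg(W,d,(.421,.215),.009,.016,.06,m,'yoke')
go(.421,.215,.004,0)
E
```

```text
clock: 19.97
tool_pos: [0.5083, 0.0698, 0.1589]
orientation: [-71.8, 89.9, 24.0]
force: [-0.1, 0.9, -0.0]
opening: 0.0503
clock: 20.8
tool_pos: [0.4209, 0.2154, 0.1142]
orientation: [-175.6, 90.0, -85.6]
force: [0.4, -1.0, 0.3]
opening: 0.0496
yoke 1953 c [419.9 206.6] sz [21.8 75.4] ang 0.3 z [0.0113 0.0125 0.0136]
t 20.85 p [0.4214 0.2151 0.1145] jaw 179.98 q6 -51.0 alt twist rad -0.0004 lin [ 1.105e+02  4.000e-01 -1.000e-01] F [0.8 0.1 0.5] M [-0.02  0.08  0.01] open 49.8
 axes y [-1. -0. -0.] z [-0.  1.  0.]
```

View pics/w6.png

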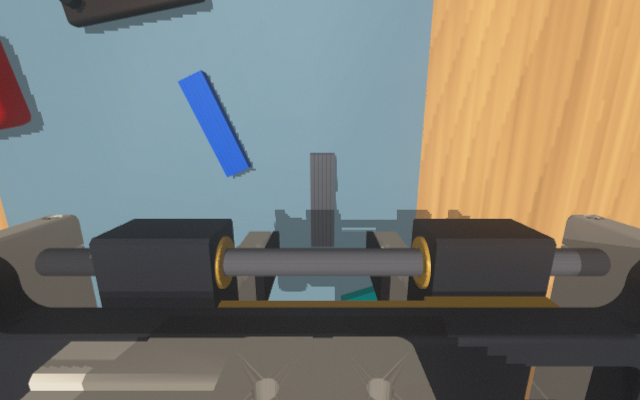

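The grey yoke runs along the image column at (322,195), centred between the fingers, and the blue and teal bars are clear of them. Grasping the yoke.

```bash
python3 -m pendant '[{"claw":50,"linear":[18,1.2,-2.2],"twist":-0.005},{"claw":50,"linear":[28,0,0],"twist":0},{"claw":50,"linear":[28,0,0],"twist":0},{"claw":50,"linear":[20,0,0],"twist":0},{"claw":50,"linear":[11,0,0],"twist":0},{"claw":50,"linear":[5.5,0,0],"twist":0},{"claw":50,"linear":[0,0,0],"twist":0},{"claw":12,"linear":[0,0,0],"twist":0},{"claw":12,"linear":[0,0,0],"twist":0},{"claw":12,"linear":[0,0,0],"twist":0}]'
python3 -m pendant '[{"claw":12,"linear":[0,0,0],"twist":0},{"claw":12,"linear":[0,0,0],"twist":0},{"claw":12,"linear":[0,0,0],"twist":0},{"claw":12,"linear":[0,0,0],"twist":0},{"claw":12,"linear":[-10,0,0],"twist":0},{"claw":12,"linear":[-25,0,0],"twist":0},{"claw":12,"linear":[-28,0,0],"twist":0},{"claw":12,"linear":[-28,0,0],"twist":0},{"claw":12,"linear":[-28,0,0],"twist":0},{"claw":12,"linear":[-28,0,0],"twist":0}]'
python3 - <<'E'
from h import *
go(.568,.055,.22,10.2); arc(.565,.072,.22,10.2,11)
E
```

```text
clock: 21.68
tool_pos: [0.4207, 0.213, 0.0044]
orientation: [-41.9, 89.9, 48.2]
force: [0.4, -0.7, -0.6]
opening: 0.0352
clock: 22.52
tool_pos: [0.4195, 0.2121, 0.1516]
orientation: [107.8, 90.0, -162.0]
force: [0.2, 0.5, -2.4]
opening: 0.0217
t 22.52 p [0.4195 0.2121 0.1516] jaw -179.83 q6 -50.7 alt twist rad -0.1751 lin [ -68.5 -118.3 -181. ] F [ 0.2  0.5 -2.4] M [ 0.21 -0.02  0.01] open 21.7
 axes y [-0.984 -0.177  0.001] z [-0.177  0.984 -0.   ]
arc 11 rows lin [ -6.23 -12.14 -13.81] |l| 19.4 twist -0.0159 t 22.52
```

```bash
python3 -m pendant '[{"claw":12,"linear":[-7,-13.3,-15.2],"twist":-0.017},{"claw":12,"linear":[-7,-13.3,-15.2],"twist":-0.017},{"claw":12,"linear":[-7,-13.3,-15.2],"twist":-0.017},{"claw":12,"linear":[-7,-13.3,-15.2],"twist":-0.017},{"claw":12,"linear":[-7,-13.3,-15.2],"twist":-0.018},{"claw":12,"linear":[-7,-13.3,-15.2],"twist":-0.018},{"claw":12,"linear":[-7,-13.3,-15.2],"twist":-0.018},{"claw":12,"linear":[-7,-13.3,-15.2],"twist":-0.018},{"claw":12,"linear":[-7,-13.3,-15.2],"twist":-0.018},{"claw":12,"linear":[-5.5,-13.8,-15.1],"twist":-0.017}]'
python3 -m pendant '[{"claw":12,"linear":[0,0,0],"twist":0},{"claw":12,"linear":[0,0,0],"twist":0},{"claw":12,"linear":[0,0,0],"twist":0},{"claw":12,"linear":[0,0,0],"twist":0},{"claw":12,"linear":[0,0,0],"twist":0},{"claw":12,"linear":[0,0,0],"twist":0},{"claw":12,"linear":[0,0,0],"twist":0},{"claw":12,"linear":[0,0,0],"twist":0},{"claw":12,"linear":[0,0,0],"twist":0},{"claw":12,"linear":[0,0,0],"twist":0}]'
sed -i "s/^m&=.*/m=np.zeros(d.shape,bool); m[100:340,290:355]=1; m\&=(abs(W[...,2]-p[2]-.009)<.006)/" rel.py
python3 rel.py w7
```

```text
clock: 23.35
tool_pos: [0.5654, 0.0713, 0.219]
orientation: [70.9, 90.0, 171.2]
force: [0.2, 0.5, -2.9]
opening: 0.0216
clock: 24.18
tool_pos: [0.5652, 0.0723, 0.2189]
orientation: [-84.5, 90.0, 15.8]
force: [0.9, 0.6, -2.8]
opening: 0.0218
mid 964 c [583.  -34.1] sz [35.  34.7] ang 10.9 z [0.0675 0.0699 0.0717]
limbs 3079 c [582.8 -34.1] sz [49.9 87.6] ang 9.8 z [0.0673 0.069  0.0715]
on coil 155 c [583.3 -37.4] sz [26.3 57.6] ang 9.5 z [0.0488 0.0566 0.0613]
held 4216 x [-18.7 -15.3  13.3  16.8] y [-44.2 -43.7  29.   30.2] z [0.2261 0.2273 0.2285] ((0.20859432220458984, -7.012001037597656), (35.45801544189453, 74.29251861572266), 11.446687698364258)
limb rel -1.0379629682370315 -107.47151657535697
t 24.23 p [0.5652 0.0722 0.2189] jaw -169.8 q6 -16.7 alt twist rad 0.0 lin [-0.  0.  0.] F [ 0.7  0.4 -2.2] M [-0.03  0.15  0.02] open 21.6
 axes y [-0.984 -0.177  0.   ] z [-0.177  0.984  0.   ]
```

View pics/w7.png

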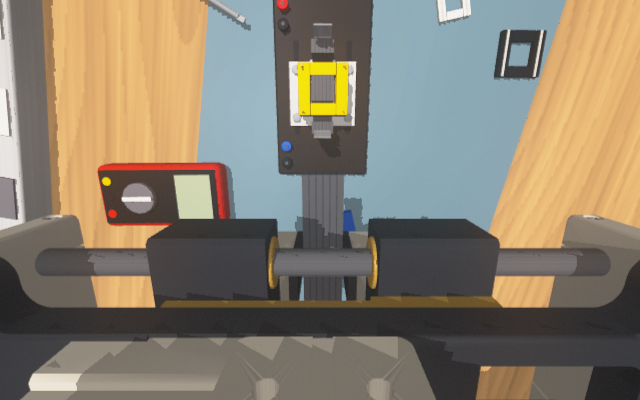

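```bash
python3 - <<'E'
from h import *
z=np.load('w7.npz'); W=z['W']; d=z['d']; im=z['im'].astype(int)
p=np.array([.5652,.0722]); a=np.radians(10.2); ex=np.array([np.cos(a),np.sin(a)]); ey=np.array([-np.sin(a),np.cos(a)])
m=np.zeros(d.shape,bool); m[150:222,285:360]=1; m&=(abs(W[...,2]-.2273)<.003)
r=(W[m][:,:2]-p)*1000; X=r@ex;Y=r@ey; print(cv2.minAreaRect(np.c_[X,Y].astype(np.float32)))
for lo in (-43,-36,-29):
    s=(Y>lo)&(Y<lo+7); print(lo,np.percentile(X[s],[1,50,99]).round(2))
rd=np.zeros(d.shape,bool); rd[:150]=1
gr=(im.max(-1)-im.min(-1)<25)
m=rd&gr&(abs(W[...,2]-.0705)<.003)&(np.hypot(W[...,0]-.583,W[...,1]+.034)<.06)
r=(W[m][:,:2]-p)*1000; X=r@ex;Y=r@ey; k=abs(X+1)<13; print('limbs',cv2.minAreaRect(np.c_[X,Y][k].astype(np.float32)))
m=rd&(W[...,2]>.09)&(W[...,2]<.105)&(np.hypot(W[...,0]-.583,W[...,1]+.034)<.07)
r=(W[m][:,:2]-p)*1000; print('clips',cv2.minAreaRect(np.c_[r@ex,r@ey].astype(np.float32)))
E
```

```text
((-1.1391057968139648, -31.11003875732422), (22.038267135620117, 25.75837516784668), 0.541804850101471)
-43 [-11.9   -1.41   9.58]
-36 [-12.01  -0.9    9.69]
-29 [-12.14  -1.43   9.31]
limbs ((-1.0636024475097656, -107.68174743652344), (21.509204864501953, 87.49309539794922), 0.36745932698249817)
clips ((-0.9772062301635742, -107.68681335449219), (15.687389373779297, 94.43209838867188), 0.09397701174020767)
```

The coil is seated at (323,90), its top about 69 mm, below the limb tops. The yoke is square in the jaws and its offset is measured. Moving it above the clips.

```bash
python3 -m pendant '[{"claw":12,"linear":[0,0,-20],"twist":0},{"claw":12,"linear":[5,0,-28],"twist":0},{"claw":12,"linear":[5,0,-28],"twist":0},{"claw":12,"linear":[10,0,-20],"twist":0},{"claw":12,"linear":[20,0,-11.5],"twist":0},{"claw":12,"linear":[26,0,0],"twist":0},{"claw":12,"linear":[24,0,0],"twist":0},{"claw":12,"linear":[16,0,0],"twist":0},{"claw":12,"linear":[8,0,0],"twist":0},{"claw":12,"linear":[0,0,0],"twist":0}]'
python3 - <<'E'
from h import *
a=np.radians(10.2); ex=np.array([np.cos(a),np.sin(a)]); ey=np.array([-np.sin(a),np.cos(a)])
t=np.array([.5652,.0722])-.1075*ey+.0001*ex; print(t)
go(*t,.096,10.2)
E
```

```text
clock: 25.07
tool_pos: [0.5831, -0.034, 0.1029]
orientation: [92.2, 89.8, -167.6]
force: [-0.4, -0.6, -0.8]
opening: 0.0216
[ 0.58433503 -0.03358332]
t 25.07 p [ 0.5831 -0.034   0.1029] jaw -169.82 q6 -5.6 alt twist rad -0.0003 lin [ 6.9 -1.3  0.2] F [-0.4 -0.6 -0.8] M [ 0.03  0.18 -0.01] open 21.6
 axes y [-0.984 -0.177  0.004] z [-0.177  0.984 -0.   ]
```

```bash
python3 -m pendant '[{"claw":12,"linear":[1,0,0],"twist":0},{"claw":12,"linear":[1,0,0],"twist":0},{"claw":12,"linear":[1,0,0],"twist":0},{"claw":12,"linear":[1,0,0],"twist":0},{"claw":12,"linear":[1,0,0],"twist":0},{"claw":12,"linear":[1,0,0],"twist":0},{"claw":12,"linear":[0,0,0],"twist":0},{"claw":12,"linear":[0,0,0],"twist":0},{"claw":12,"linear":[0,0,0],"twist":0},{"claw":12,"linear":[0,0,0],"twist":0}]'
python3 - <<'E'
from h import *
go(.58434,-.03358,.094,10.2)
E
```

```text
clock: 25.9
tool_pos: [0.5843, -0.0337, 0.0989]
orientation: [-117.6, 90.0, -17.4]
force: [-0.5, 0.5, -2.1]
opening: 0.0216
t 25.9 p [ 0.5843 -0.0337  0.0989] jaw -169.8 q6 -5.6 alt twist rad -0.0001 lin [ 4.9 -0.   0.1] F [-0.5  0.5 -2.1] M [ 0.01  0.15 -0.  ] open 21.6
 axes y [-0.984 -0.177 -0.   ] z [-0.177  0.984 -0.   ]
```

```bash
python3 -m pendant '[{"claw":12,"linear":[1,0,0],"twist":0},{"claw":12,"linear":[1,0,0],"twist":0},{"claw":12,"linear":[1,0,0],"twist":0},{"claw":12,"linear":[1,0,0],"twist":0},{"claw":12,"linear":[1,0,0],"twist":0},{"claw":12,"linear":[1,0,0],"twist":0},{"claw":12,"linear":[1,0,0],"twist":0},{"claw":12,"linear":[1,0,0],"twist":0},{"claw":12,"linear":[0,0,0],"twist":0},{"claw":12,"linear":[0,0,0],"twist":0}]'
python3 - <<'E'
from h import *
go(.58434,-.03358,.0744,10.2)
E
```

```text
clock: 26.73
tool_pos: [0.5847, -0.0335, 0.091]
orientation: [-91.0, 90.0, 9.2]
force: [1.7, 1.3, 3.3]
opening: 0.0215
t 26.73 p [ 0.5847 -0.0335  0.091 ] jaw -169.8 q6 -5.6 alt twist rad 0.0 lin [16.6  0.4  0. ] F [1.7 1.3 3.3] M [ 0.04 -0.34  0.06] open 21.5
 axes y [-0.984 -0.177 -0.001] z [-0.177  0.984 -0.   ]
```

```bash
python3 -m pendant '[{"claw":12,"linear":[0.7,0.2,0],"twist":0},{"claw":12,"linear":[0.7,0,0],"twist":0},{"claw":12,"linear":[0.7,0,0],"twist":0},{"claw":12,"linear":[0.7,0,0],"twist":0},{"claw":12,"linear":[0.7,0,0],"twist":0},{"claw":12,"linear":[0.7,0,0],"twist":0},{"claw":12,"linear":[0.7,0,0],"twist":0},{"claw":12,"linear":[0.7,0,0],"twist":0},{"claw":12,"linear":[0.4,0,0],"twist":0},{"claw":12,"linear":[0,0,0],"twist":0}]'
python3 - <<'E'
from h import *
go(.58434,-.03358,.0744,10.2)
E
```

```text
clock: 27.57
tool_pos: [0.5847, -0.0336, 0.0855]
orientation: [-104.0, 89.9, -3.8]
force: [0.8, 0.5, 7.4]
opening: 0.0215
t 27.57 p [ 0.5847 -0.0336  0.0855] jaw -169.78 q6 -5.6 alt twist rad 0.0004 lin [11.1  0.4  0.1] F [0.8 0.5 7.4] M [-0.14 -0.08 -0.07] open 21.5
 axes y [-0.984 -0.177 -0.001] z [-0.177  0.984 -0.   ]
```

```bash
python3 -m pendant '[{"claw":12,"linear":[0.8,0.2,0],"twist":0},{"claw":12,"linear":[0.8,0,0],"twist":0},{"claw":12,"linear":[0.8,0,0],"twist":0},{"claw":12,"linear":[0.8,0,0],"twist":0},{"claw":12,"linear":[0.8,0,0],"twist":0},{"claw":12,"linear":[0.8,0,0],"twist":0},{"claw":12,"linear":[0.8,0,0],"twist":0},{"claw":12,"linear":[0.8,0,0],"twist":0},{"claw":12,"linear":[0.6,0,0],"twist":0},{"claw":12,"linear":[0,0,0],"twist":0}]'
python3 - <<'E'
from h import *
go(.58434,-.03358,.0744,10.2)
E
```

```text
clock: 28.4
tool_pos: [0.5842, -0.0336, 0.0781]
orientation: [-95.4, 90.0, 4.8]
force: [0.8, 0.8, 6.2]
opening: 0.0215
t 28.4 p [ 0.5842 -0.0336  0.0781] jaw -169.79 q6 -5.6 alt twist rad 0.0001 lin [ 3.7 -0.2  0. ] F [0.8 0.8 6.2] M [ 0.6  -0.06 -0.01] open 21.5
 axes y [-0.984 -0.177 -0.001] z [-0.177  0.984 -0.   ]
```

```bash
python3 -m pendant '[{"claw":12,"linear":[0.5,0,0],"twist":0},{"claw":12,"linear":[0.5,0,0],"twist":0},{"claw":12,"linear":[0.5,0,0],"twist":0},{"claw":12,"linear":[0.5,0,0],"twist":0},{"claw":12,"linear":[0.5,0,0],"twist":0},{"claw":12,"linear":[0.5,0,0],"twist":0},{"claw":12,"linear":[0.4,0,0],"twist":0},{"claw":12,"linear":[0.3,0,0],"twist":0},{"claw":12,"linear":[0,0,0],"twist":0},{"claw":12,"linear":[0,0,0],"twist":0}]'
python3 - <<'E'
from h import *
go(.58434,-.03358,.0744,10.2)
E
```

```text
clock: 29.23
tool_pos: [0.5843, -0.0339, 0.0747]
orientation: [-118.9, 90.0, -18.6]
force: [-0.1, -0.5, 7.3]
opening: 0.0216
t 29.23 p [ 0.5843 -0.0339  0.0747] jaw -169.79 q6 -5.6 alt twist rad 0.0001 lin [ 0.3 -0.1  0.3] F [-0.1 -0.5  7.3] M [0.13 0.05 0.04] open 21.6
 axes y [-0.984 -0.177 -0.001] z [-0.177  0.984 -0.   ]
```

```bash
python3 -m pendant '[{"claw":12,"linear":[0.2,0,0],"twist":0},{"claw":12,"linear":[0.2,0,0],"twist":0},{"claw":12,"linear":[0.2,0,0],"twist":0},{"claw":12,"linear":[0.2,0,0],"twist":0},{"claw":12,"linear":[0,0,0],"twist":0},{"claw":12,"linear":[0,0,0],"twist":0},{"claw":12,"linear":[0,0,0],"twist":0},{"claw":12,"linear":[0,0,0],"twist":0},{"claw":12,"linear":[0,0,0],"twist":0},{"claw":12,"linear":[0,0,0],"twist":0}]'
python3 - <<'E'
from h import *
go(.58434,-.03358,.0744,10.2)
im,d,P=shot('scene','s2',(270,180,370,270),7); W=world(P,d)
q=seg(W,d,(.583,-.034),.077,.086,.055,None,'yoke top'); q=seg(W,d,(.583,-.034),.088,.104,.06,None,'clips')
E
```

```text
clock: 30.07
tool_pos: [0.584, -0.0338, 0.0734]
orientation: [-155.5, 90.0, -55.3]
force: [1.9, -2.0, 4.0]
opening: 0.0216
t 30.07 p [ 0.584  -0.0338  0.0734] jaw -169.8 q6 -5.6 alt twist rad -0.0 lin [-1.  -0.4  0.2] F [ 1.9 -2.   4. ] M [-0.63 -0.62 -0.09] open 21.6
 axes y [-0.984 -0.177 -0.   ] z [-0.177  0.984 -0.   ]
yoke top 56 c [580.5   4.4] sz [20.7 25. ] ang 72.6 z [0.0776 0.082  0.0853]
clips 12 c [578.1  10.6] sz [15.5  4.2] ang 4.0 z [0.0907 0.0962 0.0993]
```

View pics/s2.png

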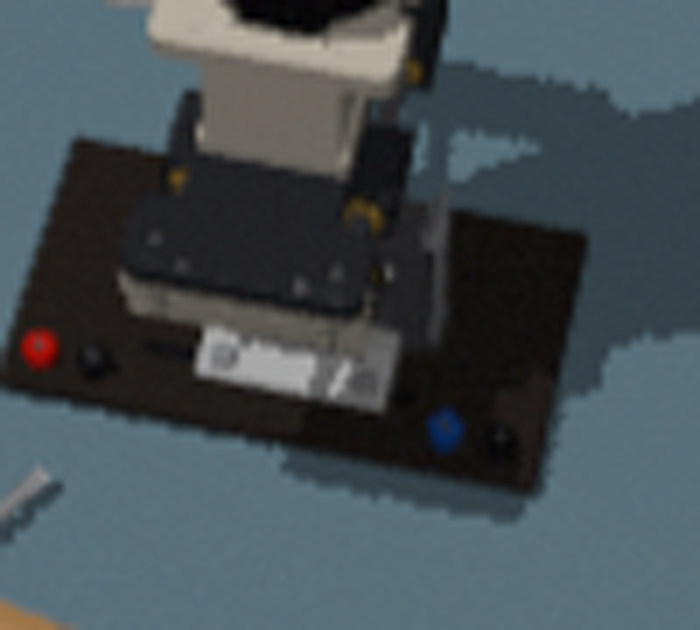

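The scene camera is mostly blocked by the gripper, but the clip at (440,265) stands upright. The contact force fell as if the clips snapped, so I press slightly more and check for a hard stop.

```bash
python3 -m pendant '[{"claw":12,"linear":[0.2,0,0],"twist":0},{"claw":12,"linear":[0.2,0,0],"twist":0},{"claw":12,"linear":[0.2,0,0],"twist":0},{"claw":12,"linear":[0,0,0],"twist":0},{"claw":12,"linear":[0,0,0],"twist":0},{"claw":12,"linear":[0,0,0],"twist":0},{"claw":12,"linear":[0,0,0],"twist":0},{"claw":12,"linear":[0,0,0],"twist":0},{"claw":12,"linear":[0,0,0],"twist":0},{"claw":12,"linear":[0,0,0],"twist":0}]'
python3 - <<'E'
from h import *
go(.58434,-.03358,.0744,10.2)
E
```

```text
clock: 30.95
tool_pos: [0.5839, -0.0338, 0.0732]
orientation: [-143.0, 90.0, -42.8]
force: [0.4, -2.5, 8.4]
opening: 0.0215
t 30.95 p [ 0.5839 -0.0338  0.0732] jaw -169.79 q6 -5.6 alt twist rad 0.0002 lin [-1.2 -0.5  0.2] F [ 0.4 -2.5  8.4] M [-0.71 -0.11 -0.07] open 21.5
 axes y [-0.984 -0.177 -0.   ] z [-0.177  0.984 -0.   ]
```

```bash
python3 -m pendant '[{"claw":45,"linear":[0,0,0],"twist":0},{"claw":45,"linear":[0,0,0],"twist":0},{"claw":45,"linear":[0,0,0],"twist":0},{"claw":45,"linear":[0,0,0],"twist":0},{"claw":45,"linear":[-8,0,0],"twist":0},{"claw":45,"linear":[-20,0,0],"twist":0},{"claw":45,"linear":[-26,0,0],"twist":0},{"claw":45,"linear":[-26,0,0],"twist":0},{"claw":45,"linear":[-26,0,10],"twist":0},{"claw":45,"linear":[-26,0,20],"twist":0}]'
python3 -m pendant '[{"claw":45,"linear":[0,0,25],"twist":0},{"claw":45,"linear":[0,0,25],"twist":0},{"claw":45,"linear":[0,0,15],"twist":0},{"claw":45,"linear":[0,0,0],"twist":0},{"claw":45,"linear":[0,0,0],"twist":0},{"claw":45,"linear":[0,0,0],"twist":0},{"claw":45,"linear":[0,0,0],"twist":0},{"claw":45,"linear":[0,0,0],"twist":0},{"claw":45,"linear":[0,0,0],"twist":0},{"claw":45,"linear":[0,0,0],"twist":0}]'
python3 - <<'E'
from h import *
im,d,P=shot('wrist','w8',(240,20,400,180),4); W=world(P,d); C=np.array([.5832,-.0337])
a=np.radians(10.2); ex=np.array([np.cos(a),np.sin(a)]); ey=np.array([-np.sin(a),np.cos(a)])
q=W[:190].reshape(-1,3)[d[:190].ravel()>0]; r=(q[:,:2]-C)*1000; X=r@ex;Y=r@ey;Z=q[:,2]*1000
k=(abs(X)<10)&(abs(Y)<60)&(Z>75)
for lo in range(-56,57,4):
    s=k&(Y>=lo)&(Y<lo+4)
    if s.any(): print(lo,s.sum(),Z[s].min().round(1),np.median(Z[s]).round(1),Z[s].max().round(1))
s=k&(Z<87)&(abs(Y)<46); print('yoke',cv2.minAreaRect(np.c_[X,Y][(abs(Z-82)<3)&(abs(X)<16)&(abs(Y)<43)].astype(np.float32)))
s=(Z>88)&(Z<105)&(abs(X)<12)&(abs(Y)<60)
for sg in(1,-1): t=s&(Y*sg>0); print('clip',sg,t.sum(),np.percentile(Y[t],[0,50,100]).round(1), Z[t].max().round(1))
go(*get_obs()['tool_pos'],10.2)
E
```

```text
clock: 31.78
tool_pos: [0.5782, -0.0051, 0.2063]
orientation: [113.3, 90.0, -146.6]
force: [0.6, 0.6, -0.1]
opening: 0.0444
clock: 32.62
tool_pos: [0.5671, 0.0592, 0.2047]
orientation: [109.0, 90.0, -150.9]
force: [0.1, -1.2, -0.1]
opening: 0.045
-48 132 91.1 97.6 100.9
-44 180 80.5 88.0 96.8
-40 113 80.6 82.5 85.9
-36 107 81.0 82.4 84.6
-32 105 80.8 82.6 84.5
-28 109 80.2 82.6 84.4
-24 110 80.7 82.6 84.1
-20 108 80.6 82.6 84.3
-16 99 80.7 82.5 84.5
-12 101 80.8 82.7 84.5
-8 109 80.9 82.5 84.3
-4 104 80.6 82.3 84.5
0 94 80.6 82.6 84.3
4 110 81.0 82.6 84.2
8 88 80.4 82.4 84.4
12 110 81.2 82.5 84.7
16 88 80.8 82.5 84.0
20 109 80.8 82.4 84.7
24 88 80.7 82.6 85.2
28 107 81.0 82.5 84.6
32 84 80.8 82.5 84.0
36 84 80.8 82.4 84.3
40 101 81.5 86.9 93.0
44 92 81.0 98.2 101.1
yoke ((-0.6595230102539062, -0.3976020812988281), (21.734098434448242, 85.13651275634766), 0.09391574561595917)
clip 1 129 [41.8 45.  47.6] 101.1
clip -1 222 [-47.2 -44.5 -40.9] 100.9
t 32.67 p [0.5671 0.0593 0.2047] jaw -169.84 q6 -15.5 alt twist rad -0.0007 lin [0. 0. 0.] F [-0.1  0.1 -0. ] M [-0.01  0.12 -0.05] open 45.0
 axes y [-0.984 -0.177  0.   ] z [-0.177  0.984 -0.   ]
```

View pics/w8.png

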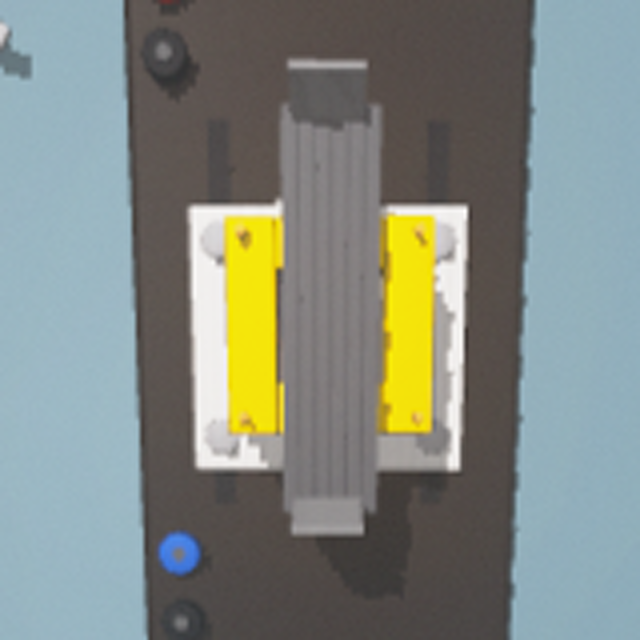

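The yoke lies level across the limbs with its top at 82.5 mm along its whole length. Both clip noses, at (328,95) and (328,515), stand over its ends with the same 94–95 mm span as at rest. Handing in.

```bash
python3 -c "
from plant import *
print(close_job())"
```

```text
the job is handed in; nothing more can be done
None
```

The transformer is assembled in the order you asked, and I handed the job in at about 33 s of the 72 s allowed. I put the spacer over the middle limb onto the fixed coil, then the yellow coil on it. Then I pressed the grey yoke down in small steps until it reached a hard stop.

**Last checks (wrist camera):**
- **Yoke:** its top measured 82.5 mm along the whole length. The bare limb tops read 70.5 mm earlier and the yoke is 12 mm high, so it is fully home. It is centred within about 0.7 mm.
- **Clips:** both noses stand over the yoke's ends. Their span is 94.8 mm, against about 94.4 mm before the yoke went on, so they are shut. I judged this from the images, since the clip angles cannot be read directly.
- **Spacer and coil:** the spacer's top was about 52.5 mm when seated. The coil's top measured about 69 mm, 1 to 2 mm below the limb tops.
- **Forces:** the highest wrist force I read was about 9 N, but readings come only at the end of each call. There was a brief moment of about 0.4 N m as the coil reached the limb top, which went away after a nudge of about half a millimetre.
- **Other things on the bench:** I moved nothing else, and the gripper ended clear of everything. I did not take a final overall picture to confirm the other items.

No check failed or disagreed.

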